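# Turn over the status flag of the sealed tube

### The job

Two status flags stand on the lab bench: one shows its green face, the other still shows orange. With the fingertips, gently push the orange flag's paddle up and all the way over its hinge until it lies fully down on the far side, green face up, then take the hand away. Do not grip, slam or press it hard, leave both stands where they stand, and leave the green flag and the other things on the bench alone.

Things in the scene. Friction and masses are not known exactly. Their poses are not given: they have to be found in the camera images.
- stand_open: Loose stand, 2.2 kg, of the flag that shows orange: dark steel base plate 150 (x) x 100 (y) x 15 mm, two upright cheeks 22 x 8 mm, 113 mm tall, at y = +-44 mm, with the hinge pin between them along y, 100 mm above the bench. Under the paddle it is open down to 20 mm above the bench. Origin: centre of the underside; x points away from the robot (yaw within 0.25 rad), z up.
- stand_ready: Identical loose stand (origin, axes and sizes as stand_open) of the flag that shows green already. Leave alone.
- paddle_open (a joint): Angle of the paddle to turn (rad). 0: level on the robot's side of the pin, orange up; 1.57: upright; 3.14: level on the far side, green up. Rubber stops at 0 and 3.14; starts at 0 to 0.3. Stiff hinge (0.07 N m, 1 to 2 N at the lip): it stays at any angle it is left. Plate 70 mm wide along the pin, 6 mm thick, 50 to 90 g; one face orange with a white bar, one green with a white dot.
- paddle_ready (a joint): Angle (rad) of the other, identical paddle, same meaning; it starts at about 3.1, green up on the far side. Leave alone.
- open_hinge (a point): Middle of the hinge pin of stand_open, 100 mm above its underside; axes as the stand's.
- open_lip (a point): Centre of the round black lip (8 mm diameter, 70 mm long) at the free end of the paddle, 70 mm from the pin, moving with the paddle; its x axis points from the lip to the pin, y along the pin, z out of the orange face.
- flange: Steel blank flange lying flat on the robot's side of the stands, midway, a disc of 70 mm diameter, 18 mm tall, 350 g. Origin: centre of its underside. Leave alone.
- jar: Closed jar, 56 mm diameter, 75 mm tall, 150 g, beyond the stands. Origin: centre of its underside. Leave alone.
- driver: Screwdriver with red handle, 190 mm long, lying on the bench to the right of the stands, along its x axis (blade towards +x). Leave alone.
Mind the look-alikes: they are no part of the job. Leave any pink or purple look-alike of the stand_open alone.

How it is judged:
By the outcome, as a careful person would: the job done as asked, in the order asked, and still so for the second after the job is handed in, with the robot touching nothing.
It also fails if it takes over 48 s, if anything falls off the work surface, if the arm or the gripper's body presses on something with over 40 N, if the wrist force passes 120 N, or if a joint passes its speed limit or range.

### The arm

A 6-joint arm with a two-finger parallel gripper is mounted at the origin on the work surface. World frame = base frame: x ahead of the robot, y to its left, z up, the work surface at z = 0. Lengths are in m, angles in degrees, forces in N, time in s.
With the tool pointing down it reaches from about 0.3 to 0.75 m from the base axis. Payload 8.5 kg.
Tool frame: the origin (TCP) lies midway between the tips of the shut fingers; the grasp point (between the pads) lies env.tcp_to_grasp behind it (env.tcp_to_grasp is the distance from the TCP to the grasp point, in m); z points along the fingers, y is the line along which they close (so a half turn about z gives the same grasp; the last joint's range is limited). The gripper opens to 85 mm and grips with 20 to 120 N. Pads are 22 mm wide; open, the fingers measure 114 mm over their backs; the gripper's body (76 mm by 85 mm) begins 54 mm behind the grasp point. The pads swing forward as they close: fully open they stand 13 mm farther back than shut.
Start: joints at [56.935, 21.807, 74.336, -0, 83.858, -12.336], TCP at [0.195, 0.514, 0.206] pointing down, gripper open.
Joint ranges: [-178.18, 178.18], [-50.72, 133.34], [12.68, 142.11], [-81.47, 261.47], [9.98, 163.14], [-165.26, 165.26]. Speed limits (degrees/s): [136.94, 136.94, 180, 180, 180, 180].

### API

Orientations are given as a 3x3 rotation matrix whose columns are the frame's x, y, z axes.
In Python, from rig import observe, optics, job, env gives the robot as it stands. The module is installed in compiled form; this text tells all that it offers.
- The arm moves only by the shell command python3 -m jog 'ROWS' [FORCE]. ROWS is JSON, a list of rows, each a list of 7 numbers: the turn, a rotation vector about the tool's x, y, z in rad, then the shift along the tool's x, y, z in m, then the opening in per cent of the stroke, from 0 (shut) to 100 (fully open). A call has 1 to 10 rows; each row shifts and turns the commanded pose from where the row before left it, along the tool's axes as they then stand; what a row does not reach is not made up. A row lasts 1/8 s, in which the tool goes at most 62.5 mm and 10.7 degrees, less where a joint would pass 70% of its speed; a pose out of reach is approached as far as the arm can. A call is refused whole if a number of a shift passes 0.0625 or a number of a turn 0.188, either way. A call with a gripper value outside its range is refused whole. The fingers move at their own pace and stop on an object; FORCE is the grip in N (left out, the last holds). Time passes only in rows, so rows that do not move let the fingers close. It gives the time, the measured TCP pose, the force, the opening and the grip force at its end, in the units of the state.
- observe(): the state, without advancing time (a new reading comes with each control period).
- optics.get_image(name): name is "scene" or "top" or "wrist"; returns a dict with "pixels" (400x640x3 uint8, red, green, blue), "mtx" (3x3 intrinsics, pixels), "dist_coeffs" ([k1, k2, p1, p2, k3] as OpenCV has them; the pictures are not rectified), "rvec" (rotation vector, rad) and "tvec" (3), from world to camera coordinates, as OpenCV has them. Camera axes: x right, y down, z forward; pixel columns grow to the right and rows downward; lengths in m; the calibration is good to about 2 mm. A picture is of the moment at which its call begins. There is no depth.
- job.close_job(): hands the job in; it is judged then, once.
The state is a dict: "time_s": time; "q": joint angles; "qvel": joint speeds; "joint_efforts": joint torques, N m; "position": TCP position; "tool_rot": TCP orientation; "ft_force": force on the tool from outside, world axes, zero at the start; "wrist_torque": the same for the moment, N m; "grip_width": finger opening in m; "gripper_force": force on a finger pad.
Only numpy, scipy, OpenCV 4.12 (cv2) and the standard library are available. Lean on these libraries where they do the work, as an engineer would, in place of code of your own. Each camera call takes 0.05 s, during which the arm holds its last target. There are 200 camera calls.

## Working session

There is one attempt and no reset: what is moved stays moved. The work goes in short steps, Python scripts to look and compute and a shell command to move; the robot and the scene stay as the last step left them, time stands still between calls to the robot, and variables do not carry over. Pictures are saved under pics/ and viewed, at most 10 in all, crops included, and the job is handed in when it is done.

```bash
mkdir -p pics; python3 - <<'E'
from rig import observe, optics, env
import cv2
s=observe(); print(s["time_s"],s["position"],s["tool_rot"],s["grip_width"],env.tcp_to_grasp)
for n in("scene","top"):
    d=optics.get_image(n); cv2.imwrite(f"pics/{n}0.png",d["pixels"][:,:,::-1]); 
E
```

```text
0.0 [0.19449555 0.51409412 0.20549886] [[-9.35255662e-01  3.53971995e-01 -8.20649626e-04]
 [ 3.53972807e-01  9.35254841e-01 -1.27820298e-03]
 [ 3.15068479e-04 -1.48593422e-03 -9.99998846e-01]] 0.08548640436469825 0.0187
```

View pics/scene0.png

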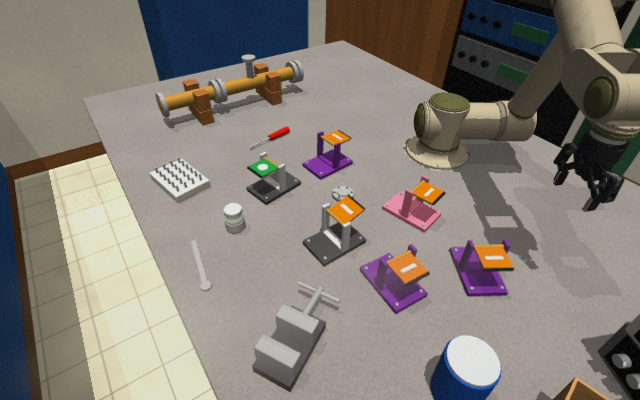

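View pics/top0.png

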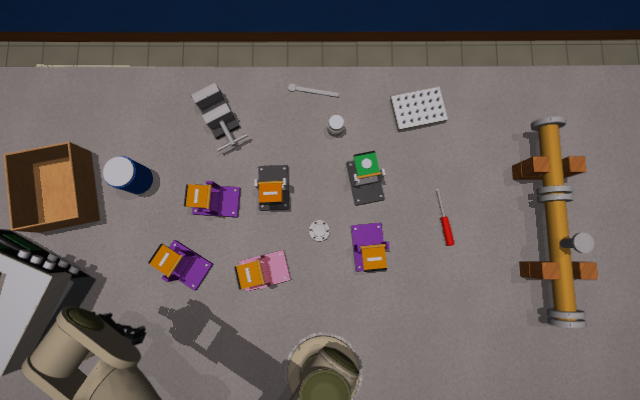

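The orange flag on the dark stand is at about (272,188) in the top view and (335,225) in the scene view. The green flag is at (366,170) and the flange at (319,231) in the top view. Next I'll zoom in on the target.

```bash
cat > h.py <<'E'
import cv2, numpy as np
from rig import observe, optics
def cam(n):
    d=optics.get_image(n); d["R"]=cv2.Rodrigues(np.array(d["rvec"],float))[0]; d["t"]=np.array(d["tvec"],float).reshape(3); return d
def und(d,p): return cv2.undistortPoints(np.array(p,float).reshape(-1,1,2),np.array(d["mtx"]),np.array(d["dist_coeffs"])).reshape(-1,2)
def ray(d,p):
    u=und(d,p); v=np.c_[u,np.ones(len(u))]@d["R"]; return -d["R"].T@d["t"],v
def plane(d,p,z):
    c,v=ray(d,p); return c+v*((z-c[2])/v[:,2])[:,None]
def tri(a,pa,b,pb):
    P=[np.c_[x["R"],x["t"]] for x in(a,b)]
    X=cv2.triangulatePoints(P[0],P[1],und(a,pa).T,und(b,pb).T); return (X[:3]/X[3]).T
def proj(d,X): return cv2.projectPoints(np.array(X,float).reshape(-1,1,3),np.array(d["rvec"],float),np.array(d["tvec"],float),np.array(d["mtx"]),np.array(d["dist_coeffs"]))[0].reshape(-1,2)
E
python3 - <<'E'
from h import *
t=cam("top"); s=cam("scene")
a=cv2.resize(t["pixels"][155:225,235:310],None,fx=5,fy=5,interpolation=cv2.INTER_CUBIC)
b=cv2.resize(s["pixels"][185:270,295:375],None,fx=5,fy=5,interpolation=cv2.INTER_CUBIC)
h=max(a.shape[0],b.shape[0]); a=cv2.copyMakeBorder(a,0,h-a.shape[0],0,0,0)
cv2.imwrite("pics/crop.png",np.hstack([a,b])[:,:,::-1])
for d,box in((t,(155,225,235,310)),(s,(185,270,295,375))):
    y0,y1,x0,x1=box; hsv=cv2.cvtColor(d["pixels"][y0:y1,x0:x1],cv2.COLOR_RGB2HSV)
    m=cv2.inRange(hsv,(8,150,100),(25,255,255)); m=cv2.morphologyEx(m,cv2.MORPH_CLOSE,np.ones((9,9)))
    c=max(cv2.findContours(m,0,2)[0],key=cv2.contourArea)
    print((cv2.approxPolyDP(c,3,True).reshape(-1,2)+[x0,y0]).tolist(), cv2.minAreaRect(c))
    w=cv2.inRange(hsv,(0,0,170),(180,80,255)); 
E
```

```text
[[258, 182], [259, 202], [281, 201], [281, 181]] ((34.91752624511719, 36.18556594848633), (20.61507797241211, 23.06709098815918), 87.39744567871094)
[[348, 196], [327, 209], [341, 224], [363, 210]] ((49.80488204956055, 24.7560977935791), (23.426063537597656, 29.360668182373047), 51.34019088745117)
```

View pics/crop.png

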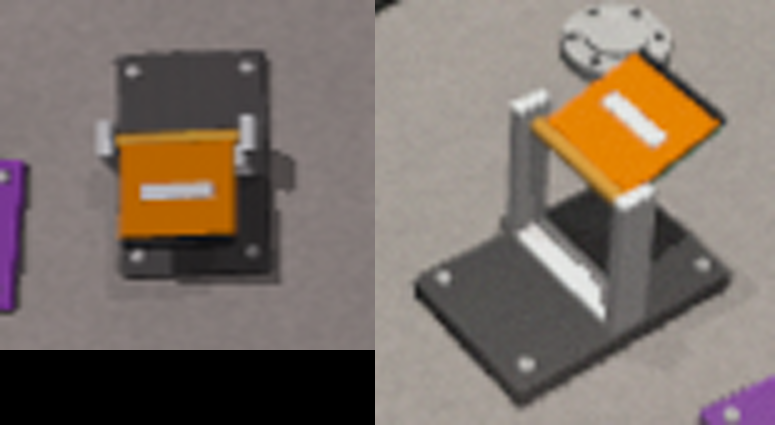

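The crop shows the top view's orange plate with its lip towards the robot (crop rows 232–238) and the hinge edge at rows 133–140. Four light screws mark the base corners. Now I'll triangulate.

```bash
python3 - <<'E'
from h import *
np.set_printoptions(precision=4,suppress=True)
t=cam("top"); s=cam("scene")
T=lambda L:[(x/5+235-.4,y/5+155-.4) for x,y in L]
S=lambda L:[((x-375)/5+295-.4,y/5+185-.4) for x,y in L]
sc=[(137,256),(132,71),(246,67),(252,250)]   # near+y, far+y, far-y, near-y
P=plane(t,T(sc),.015); print("screws top",P, P.mean(0)); dd=(P[1]+P[2]-P[0]-P[3])[:2]; print("yaw",np.arctan2(dd[1],dd[0]))
print("screws scene",plane(s,S([(703,264),(526,364),(443,277)]),.015))
print("screws tri",tri(t,T([(137,256),(132,71),(246,67)]),s,S([(703,264),(526,364),(443,277)])))
print("cheek tops",plane(t,T([(103,125),(247,117)]),.113).tolist(),plane(s,S([(634,198),(530,102)]),.113).tolist())
print("orange hinge+y,-y, lip+y,-y\n",tri(t,T([(118,140),(240,133),(120,237),(235,232)]),s,S([(615,198),(535,122),(720,120),(637,55)])))
# other things
print("flange",plane(t,[(319,231)],.018),"green stand",plane(t,[(366,178)],.05))
print("purple/pink", plane(t,[(210,200),(262,272),(370,248)],.05))
E
```

```text
screws top [[0.5277 0.1992 0.015 ]
 [0.6526 0.2045 0.015 ]
 [0.6551 0.1281 0.015 ]
 [0.5314 0.1232 0.015 ]] [0.5917 0.1637 0.015 ]
yaw 0.04150248834648714
screws scene [[0.5237 0.1985 0.015 ]
 [0.6482 0.203  0.015 ]
 [0.6514 0.1268 0.015 ]]
screws tri [[0.5265 0.1996 0.0178]
 [0.6509 0.2047 0.0187]
 [0.6536 0.1285 0.0182]]
cheek tops [[0.5972394758831061, 0.2079564858637604, 0.11299999999999999], [0.6019556617295646, 0.11925700094917671, 0.11299999999999999]] [[0.5890177937695449, 0.2094977861895556, 0.11299999999999999], [0.5919715324276154, 0.12111694626090197, 0.11299999999999999]]
orange hinge+y,-y, lip+y,-y
 [[0.5905 0.1988 0.1045]
 [0.5929 0.1253 0.1023]
 [0.5249 0.1958 0.1244]
 [0.5276 0.127  0.1208]]
flange [[0.4437 0.0111 0.018 ]] green stand [[ 0.6132 -0.1421  0.05  ]]
purple/pink [[ 0.5429  0.3621  0.05  ]
 [ 0.3144  0.1909  0.05  ]
 [ 0.3878 -0.1497  0.05  ]]
```

```bash
python3 -m jog '[[0,0,-0.134,0,0,-0.03,0],[0,0,-0.134,0,0,-0.03,0],[0,0,-0.135,0,0,-0.02,0],[0,-0.157,0,0,0,0,0],[0,-0.157,0,0,0,0,0],[0,-0.157,0,0,0,0,0],[0,-0.157,0,0,0,0,0],[0,-0.157,0,0,0,0,0],[0,0,0,0,0,0,0]]' 20
cat > plan.py <<'E'
from h import *
import sys
np.set_printoptions(precision=4,suppress=True)
psi=.0415; H=np.array([.590,.164,.100]); e=np.array([np.cos(psi),np.sin(psi),0]); k=np.array([0,0,1.])
def delta(target,p,Rn=None):
    """rows needed from the measured pose: turn vector and shift, both in the present tool frame"""
    s=observe(); R=np.array(s["tool_rot"]); pos=np.array(s["position"])
    z=np.cos(p)*e-np.sin(p)*k; y=np.cross(k,e); Rt=np.c_[np.cross(y,z),y,z]
    rv=cv2.Rodrigues(R.T@Rt)[0].ravel(); return rv, R.T@(target-pos), Rt.T@(target-pos)
def tcp(th,p,r=.05,gap=0.,lipr=.004):
    """TCP (along e, z rel. hinge) so the 22 mm wide finger touches the plate"""
    u=np.array([-np.cos(th),np.sin(th)]); tg=np.array([np.sin(th),np.cos(th)])
    d=np.array([np.cos(p),-np.sin(p)]); n=np.array([np.sin(p),np.cos(p)]); h=.011
    if th<p: C=.07*u-n*(lipr+gap)+.02*d; return C-n*h
    c=max((n*h,-n*h),key=lambda q:q@tg)
    return r*u-tg*(.003+gap)-c
def world(v): return H+e*v[0]+k*v[1]
def state():
    s=observe(); R=np.array(s["tool_rot"]); v=np.array(s["position"])-H
    print("t",s["time_s"],"pos",np.array(s["position"]),"pitch",np.degrees(np.arcsin(-R[2,2])),"s,z",v@e,v[2],"F",np.array(s["ft_force"]),"q",np.array(s["q"]))
E
python3 - <<'E'
from plan import *
state()
t=cam("top")
m=cv2.inRange(cv2.cvtColor(t["pixels"],cv2.COLOR_RGB2HSV),(150,60,60),(178,255,255))
c=max(cv2.findContours(m[240:300,220:300],0,2)[0],key=cv2.contourArea).reshape(-1,2)+[220,240]
P=plane(t,c,.015);print("pink",P.min(0),P.max(0))
for tg in ([.47,.159,.26],[.49,.16,.075]): print(delta(np.array(tg),np.radians(45)))
E
```

```text
time_s: 1.42
position: [0.193, 0.5142, 0.2846]
tool_rot: [[-0.708, -0.044, 0.705], [-0.034, 0.999, 0.029], [-0.706, -0.004, -0.708]]
ft_force: [0.8, -0.2, 0.3]
grip_width: 0.0002
gripper_force: 0.0
t 1.425 pos [0.193  0.5142 0.2846] pitch 45.109012578315436 s,z -0.38209719891426625 0.18457089758070896 F [ 0.8405 -0.181   0.3095] q [ 77.2919  17.5828  81.5298 -45.4703  72.9709  -4.4571]
pink [0.2531 0.1052 0.015 ] [0.3827 0.2738 0.015 ]
(array([-0.0002, -0.0029,  0.0017]), array([-0.1665, -0.3669,  0.2023]), array([-0.1665, -0.3667,  0.2027]))
(array([-0.0002, -0.0029,  0.0017]), array([-0.0503, -0.3665,  0.3476]), array([-0.0499, -0.3665,  0.3477]))
```

```bash
python3 -m jog '[[0,0,0,-0.021,-0.046,0.025,0],[0,0,0,-0.021,-0.046,0.025,0],[0,0,0,-0.021,-0.046,0.025,0],[0,0,0,-0.021,-0.046,0.025,0],[0,0,0,-0.021,-0.046,0.025,0],[0,0,0,-0.021,-0.046,0.025,0],[0,0,0,-0.021,-0.046,0.025,0],[0,0,0,-0.021,-0.046,0.027,0],[0,0,0,0,0,0,0]]' >/dev/null
python3 - <<'E'
from plan import *
state()
for tg in ([.49,.16,.18],[.49,.16,.075]): print(delta(np.array(tg),np.radians(45)))
p=np.radians(45)
for th in (.27,.5,.7): print(th,world(tcp(th,p)))
E
```

```text
t 2.6 pos [0.4652 0.1657 0.2633] pitch 45.17276919918453 s,z -0.12462035943736229 0.16326449102494286 F [0.5377 1.0478 0.1682] q [  8.4604  -1.8702 109.2623  -9.4737  28.2841 -77.0065]
(array([-0.0033, -0.003 , -0.0054]), array([ 0.0413, -0.0067,  0.0764]), array([ 0.0415, -0.0067,  0.0762]))
(array([-0.0033, -0.003 , -0.0054]), array([ 0.1153, -0.0068,  0.1508]), array([ 0.1158, -0.0067,  0.1505]))
0.27 [0.5261 0.1613 0.0939]
0.5 [0.5322 0.1616 0.1088]
0.7 [0.54   0.1619 0.1203]
```

```bash
python3 -m jog '[[0,0,0,0.019,-0.001,0.025,0],[0,0,0,0.019,-0.001,0.025,0],[0,0,0,0.019,-0.001,0.025,0],[0,0,0,0.019,-0.001,0.025,0],[0,0,0,0.019,-0.001,0.025,0],[0,0,0,0.019,-0.001,0.026,0],[0,0,0,0,0,0,0]]' >/dev/null
python3 - <<'E'
from plan import *
state()
p=np.radians(45)
print(delta(world(tcp(.27,p,gap=.006)),p))
d=cam("scene"); cv2.imwrite("pics/s1.png",cv2.resize(d["pixels"][150:280,280:450],None,fx=4,fy=4)[:,:,::-1])
E
```

```text
t 3.475 pos [0.4834 0.1814 0.1236] pitch 46.93339882852839 s,z -0.10578597259316269 0.02364796643573988 F [0.4271 0.8885 0.8737] q [ 12.604   15.4258 118.5413 -68.0798  10.0822 -14.6609]
(array([-0.0421, -0.0347,  0.0006]), array([-0.0043, -0.0197,  0.0514]), array([-0.0026, -0.0219,  0.0506]))
```

View pics/s1.png

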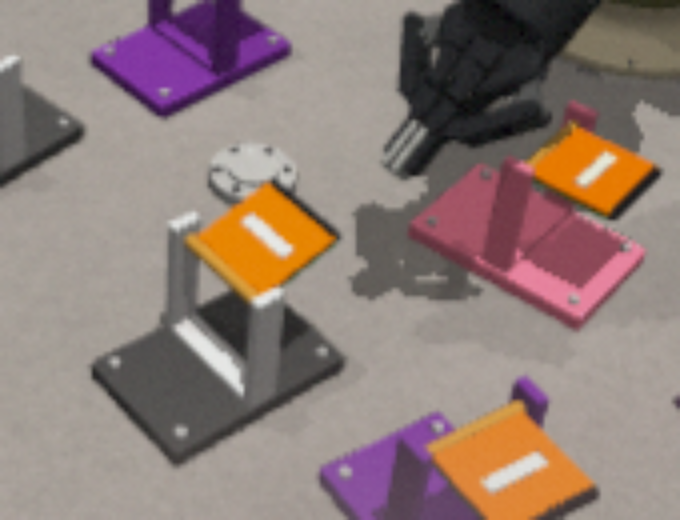

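The fingertips are in front of the lip, but joint 5 is at its 10° limit, so this pitch can't be held so low. I'll back up and come in flatter and diagonally from the flange side instead.

```bash
python3 -m jog '[[0,0,0,-0.035,0,-0.035,0],[0,0,0,-0.035,0,-0.035,0],[0,0,0,-0.02,-0.02,-0.02,0],[-0.111,0,-0.111,0,-0.02,0,0],[-0.111,0,-0.111,0,0,0,0],[-0.111,0,-0.111,0,0,0,0],[-0.111,0,-0.111,0,0,0,0],[-0.111,0,-0.111,0,0,0,0],[0,0,0,0,0,0,0]]' >/dev/null
cat >> plan.py <<'E'
def goal(target,p,a):
    """turn in present tool frame, shift in present and in final tool frame; tool azimuth a from e, pitch p below level"""
    s=observe(); R=np.array(s["tool_rot"]); dp=np.array(target)-np.array(s["position"])
    f=np.cos(a)*e+np.sin(a)*np.cross(k,e); z=np.cos(p)*f-np.sin(p)*k; y=np.cross(k,f); Rt=np.c_[np.cross(y,z),y,z]
    print("turn",cv2.Rodrigues(R.T@Rt)[0].ravel(),"shift now",R.T@dp,"after",Rt.T@dp)
E
python3 - <<'E'
from plan import *
state()
goal([.44,.06,.22],np.radians(18),np.radians(45))
E
```

```text
t 4.65 pos [0.4817 0.145  0.2006] pitch 50.797032674851934 s,z -0.10900510428473367 0.10060779639577963 F [-0.0372  0.8909 -0.8457] q [  -6.0154    3.4889  112.5477   31.4597   31.5251 -140.1946]
turn [-0.3943 -0.5685 -0.2394] shift now [ 0.0429 -0.0644 -0.0578] after [ 0.0096 -0.0269 -0.0923]
```

```bash
python3 -m jog '[[0,0,0.18,0.01,-0.016,-0.014,0],[0,0,0.18,0.01,-0.016,-0.014,0],[0,0,0.18,0,0,-0.02,0],[0,0,0,0,0,0,0]]' >/dev/null
python3 - <<'E'
from plan import *
state()
E
```

```text
t 5.15 pos [0.4472 0.1007 0.2244] pitch 50.83212283470246 s,z -0.1453351109629728 0.12438130439184888 F [-0.3979 -0.6321 -0.2018] q [ -16.2055   -3.617   114.7546   34.3709   40.6803 -118.07  ]
```

```bash
python3 -m jog '[[0,0,0.185,0,0,0,0],[0,0,0.185,0,0,0,0],[0,0,0.185,0,0,0,0],[0,0,0.185,0,0,0,0],[0,0,0.185,0,0,0,0],[0,0,0.185,0,0,0,0],[0,0,0.185,0,0,0,0],[0,0,0.185,0,0,0,0],[0,0,0.185,0,0,0,0],[0,0,0.185,0,0,0,0]]' >/dev/null
sed -i 's/y=np.cross(k,f); Rt/y=-np.cross(k,f); Rt/' plan.py
python3 - <<'E'
from plan import *
state()
goal([.44,.05,.20],np.radians(18),np.radians(45))
E
```

```text
t 6.4 pos [0.4473 0.1014 0.2227] pitch 51.00417160268387 s,z -0.14518870659291405 0.12266030865442798 F [-0.3977  0.3939  0.0147] q [-16.1103  -3.3905 114.7885  34.3993  40.637  -11.9527]
turn [0.1568 0.6812 0.48  ] shift now [-0.0559  0.0089  0.0024] after [-0.0348  0.0294 -0.0336]
```

```bash
python3 -m jog '[[0.0314,0.1362,0.096,0,0,-0.01,0],[0.0314,0.1362,0.096,0,0,0,0],[0.0314,0.1362,0.096,0,0,0,0],[0.0314,0.1362,0.096,0,0,0,0],[0.0314,0.1362,0.096,0,0,0,0],[0,0,0,-0.01,0.015,-0.015,0],[0,0,0,-0.01,0.014,-0.015,0],[0,0,0,0,0,0,0]]' >/dev/null
python3 - <<'E'
from plan import *
state()
goal([.48,.08,.075],np.radians(18),np.radians(45))
goal([.53,.14,.085],np.radians(18),np.radians(45))
E
```

```text
t 7.4 pos [0.4397 0.0524 0.2201] pitch 18.160311616374063 s,z -0.15481445306964692 0.12014442886773338 F [-0.8616  0.3881  0.6061] q [-52.7942  14.9887 127.3641  70.9247  81.7111 -52.7212]
turn [-0.0002  0.0028  0.0024] shift now [-0.1231  0.0107  0.0905] after [-0.1233  0.011   0.0901]
turn [-0.0002  0.0028  0.0024] shift now [-0.0893  0.007   0.1615] after [-0.0897  0.0071  0.1612]
```

```bash
python3 - <<'E'
from plan import *
goal([.47,.112,.20],np.radians(18),np.radians(33))
E
```

```text
turn [-0.1993  0.0026  0.0674] shift now [ 0.001  -0.018   0.0675] after [-0.0009 -0.031   0.0625]
```

```bash
python3 -m jog '[[-0.1,0.001,0.034,0,-0.01,0.02,0],[-0.1,0.001,0.034,0,-0.01,0.02,0],[0,0,0,0,-0.01,0.02,0],[0,0,0,0,0,0,0]]' >/dev/null
python3 - <<'E'
from plan import *
state()
goal([.47,.112,.086],np.radians(18),np.radians(33))
goal([.538,.161,.086],np.radians(18),np.radians(33))
E
```

```text
t 7.9 pos [0.4609 0.116  0.202 ] pitch 18.046822959454932 s,z -0.13093335687958307 0.10200961485443133 F [ 1.1686 -0.3308 -0.5239] q [-38.0771  15.4451 136.6496  95.6209  66.5381 -60.562 ]
turn [-0.0052  0.0008 -0.0002] shift now [-0.1087  0.0087  0.0407] after [-0.1088  0.0085  0.0407]
turn [-0.0052  0.0008 -0.0002] shift now [-0.0828  0.0086  0.1204] after [-0.0829  0.0079  0.1204]
```

```bash
python3 -m jog '[[0,0,0,-0.027,0.002,0.01,0],[0,0,0,-0.027,0.002,0.01,0],[0,0,0,-0.027,0.002,0.01,0],[0,0,0,-0.027,0.002,0.01,0],[0,0,0,0,0,0,0]]' >/dev/null
python3 - <<'E'
from plan import *
state()
goal([.538,.161,.086],np.radians(18),np.radians(33))
a=cam("scene")["pixels"][130:270,280:470]; b=cam("top")["pixels"][150:400,200:440]
a=cv2.resize(a,None,fx=2.1,fy=2.1); b=cv2.resize(b,None,fx=1.6,fy=1.6); h=max(len(a),len(b))
f=lambda i:cv2.copyMakeBorder(i,0,h-len(i),0,0,0)
cv2.imwrite("pics/s2.png",np.hstack([f(a),f(b)])[:,:,::-1])
E
```

```text
t 8.525 pos [0.4764 0.1084 0.0871] pitch 18.135471105146703 s,z -0.11584773438255624 -0.012883457001914192 F [-0.7146 -0.0429 -0.141 ] q [-37.1644  44.7698 141.9656 109.1314  73.9648 -96.3234]
turn [-0.0049  0.0024 -0.0049] shift now [ 0.024  -0.0069  0.0771] after [ 0.0239 -0.0072  0.0771]
```

View pics/s2.png

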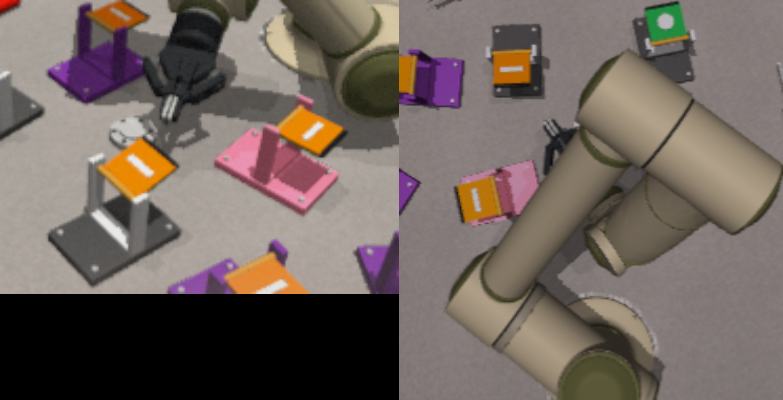

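The hand is low and clear in front of the flag, with nothing touched so far. Now I'll go under the lip.

```bash
python3 -m jog '[[0,0,0,0.006,-0.002,0.019,0],[0,0,0,0.006,-0.002,0.019,0],[0,0,0,0.006,-0.002,0.019,0],[0,0,0,0.006,-0.001,0.02,0],[0,0,0,0,0,0,0]]' >/dev/null
python3 - <<'E'
from plan import *
state()
goal([.538,.161,.086],np.radians(18),np.radians(33))
goal([.538,.161,.106],np.radians(18),np.radians(33))
a=cam("scene")["pixels"][170:270,290:400]
cv2.imwrite("pics/s3.png",cv2.resize(a,None,fx=4,fy=4)[:,:,::-1])
E
```

```text
t 9.25 pos [0.5375 0.1625 0.0899] pitch 17.90702231747557 s,z -0.0524906009765214 -0.010095530320509721 F [-0.0467  0.0932 -0.022 ] q [-20.6075  40.4647 131.3383 121.1784  67.6887 -82.6991]
turn [-0.005  -0.0016  0.0027] shift now [-0.0039  0.0015  0.0008] after [-0.0039  0.0015  0.0008]
turn [-0.005  -0.0016  0.0027] shift now [ 0.0152  0.0015 -0.0054] after [ 0.0152  0.0015 -0.0054]
```

View pics/s3.png

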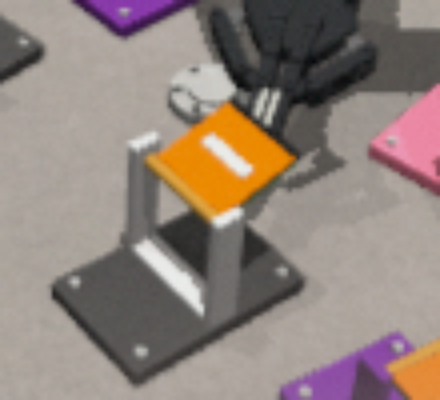

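```bash
python3 - <<'E'
from plan import *
s=observe(); R=np.array(s["tool_rot"]); prev=np.array(s["position"]); lat=(prev-H)@np.cross(k,e); pe=np.radians(21)
print("lat",lat)
for deg in (15,30,45,60,75,90,105,115):
    w=world(tcp(np.radians(deg),pe))+lat*np.cross(k,e); print(deg,w-H,R.T@(w-prev)); prev=w
E
```

```text
lat 0.00011442815400855243
15 [-0.0543 -0.0021 -0.0031] [ 0.0068 -0.0008 -0.0035]
30 [-0.0487 -0.0019  0.0121] [ 0.0159  0.0031 -0.0002]
45 [-0.0414 -0.0016  0.023 ] [0.0122 0.004  0.0025]
60 [-0.0315 -0.0012  0.0315] [0.0107 0.0054 0.0052]
75 [-0.0198 -0.0007  0.0373] [0.0085 0.0064 0.0076]
90 [-0.0069 -0.0002  0.0397] [0.0057 0.007  0.0094]
105 [0.0061 0.0004 0.0388] [0.0025 0.0072 0.0107]
115 [0.0223 0.001  0.0569] [0.0214 0.0089 0.0074]
```

```bash
python3 -m jog '[[0,0,0,0.0034,0,-0.0017,0],[0,0,0,0.0034,0,-0.0017,0],[0,0,0,0.0053,0.001,0,0],[0,0,0,0.0053,0.001,0,0],[0,0,0,0.0053,0.001,0,0],[0,0,0,0.004,0.0013,0.0008,0],[0,0,0,0.004,0.0013,0.0008,0],[0,0,0,0.004,0.0013,0.0008,0],[0,0,0,0,0,0,0]]'
python3 - <<'E'
from plan import *
state()
a=cam("scene")["pixels"][170:270,290:400]
cv2.imwrite("pics/s4.png",cv2.resize(a,None,fx=4,fy=4)[:,:,::-1])
E
```

```text
time_s: 10.42
position: [0.5499, 0.1614, 0.1212]
tool_rot: [[0.253, 0.582, 0.773], [0.179, -0.814, 0.553], [0.951, -0.002, -0.31]]
ft_force: [0.3, 0.7, -0.7]
grip_width: -0.0001
gripper_force: 0.1
t 10.425 pos [0.5499 0.1614 0.1212] pitch 18.029265899928756 s,z -0.04012521255448329 0.021225691486154497 F [ 0.3333  0.7263 -0.6935] q [-19.9053  34.2149 128.1925 118.1831  62.7532 -73.615 ]
```

View pics/s4.png

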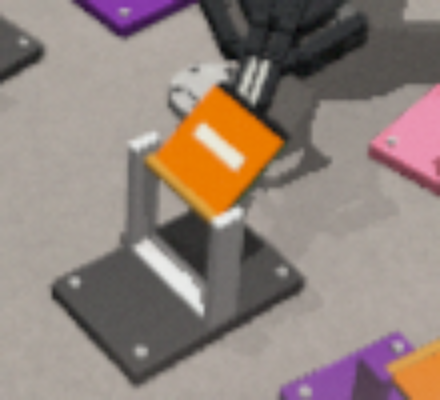

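The paddle has risen to about 40° with the stand unmoved. I'll continue along the arc.

```bash
python3 -m jog '[[0,0,0,0.0036,0.0018,0.0017,0],[0,0,0,0.0036,0.0018,0.0017,0],[0,0,0,0.0036,0.0018,0.0017,0],[0,0,0,0.0028,0.0021,0.0025,0],[0,0,0,0.0028,0.0021,0.0025,0],[0,0,0,0.0028,0.0021,0.0025,0],[0,0,0,0.0019,0.0023,0.0031,0],[0,0,0,0.0019,0.0023,0.0031,0],[0,0,0,0.0019,0.0023,0.0031,0]]'
python3 -m jog '[[0,0,0,0.001,0.0024,0.0036,0],[0,0,0,0.001,0.0024,0.0036,0],[0,0,0,0.001,0.0024,0.0036,0],[0,0,0,0.001,0.0024,0.0036,0],[0,0,0,0,0,0,0]]'
python3 - <<'E'
from plan import *
state()
a=cam("scene")["pixels"][150:270,290:400]
cv2.imwrite("pics/s5.png",cv2.resize(a,None,fx=4,fy=4)[:,:,::-1])
E
```

```text
time_s: 11.6
position: [0.5841, 0.1628, 0.1377]
tool_rot: [[0.254, 0.581, 0.773], [0.178, -0.814, 0.553], [0.951, -0.003, -0.31]]
ft_force: [-1.6, 0.5, 1.3]
grip_width: -0.0003
gripper_force: 0.7
time_s: 12.22
position: [0.6018, 0.1637, 0.137]
tool_rot: [[0.254, 0.581, 0.773], [0.178, -0.814, 0.553], [0.951, -0.002, -0.31]]
ft_force: [-0.5, 0.3, 0.5]
grip_width: -0.0002
gripper_force: 0.0
t 12.225 pos [0.6018 0.1637 0.137 ] pitch 18.06393251809691 s,z 0.011800571196250487 0.03696081316936678 F [-0.5428  0.2715  0.5024] q [-16.7638  32.635  119.1273 115.8584  56.7764 -63.2532]
```

View pics/s5.png

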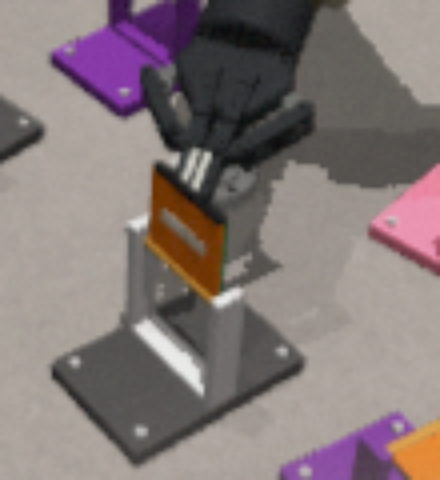

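The paddle is just past upright, at about 105°. I'll back off a little and pitch the hand steeper for the downward half.

```bash
python3 -m jog '[[0,0,0,0.012,0,-0.015,0],[0,-0.15,0,0.012,0,0,0],[0,-0.15,0,0,0,0,0],[0,-0.15,0,0,0,0,0],[0,-0.15,0,0,0,0,0],[0,0,0,0,0,0,0]]'
python3 - <<'E'
from plan import *
state()
s=observe(); R=np.array(s["tool_rot"]); prev=np.array(s["position"]); f=np.cross(k,e); pe=np.arctan2(-R[2,2],R[:,2]@e); print(np.degrees(pe))
for deg in (105,120,135,150,165,173,180):
    w=world(tcp(np.radians(deg),pe,r=.05 if deg<146 else .055)); print(deg,w-H,R.T@(w-prev)); prev=w
E
```

```text
time_s: 13.02
position: [0.5923, 0.1685, 0.1602]
tool_rot: [[0.568, 0.607, 0.556], [0.412, -0.794, 0.447], [0.712, -0.025, -0.701]]
ft_force: [0.3, 0.1, -0.1]
grip_width: 0.0001
gripper_force: 0.0
t 13.025 pos [0.5923 0.1685 0.1602] pitch 44.54115483088304 s,z 0.0024792344725140464 0.06018225952817105 F [ 0.3009  0.0792 -0.0955] q [-10.0428  19.8498 102.9994  58.0385  39.2313   2.123 ]
50.726153594200326
105 [0.0015 0.0001 0.0421] [-0.0151  0.0035  0.0103]
120 [0.0139 0.0006 0.0378] [0.0042 0.0072 0.0101]
135 [0.0247 0.001  0.0305] [0.0011 0.0064 0.0114]
150 [0.0546 0.0023 0.0371] [0.0222 0.017  0.0126]
165 [0.0608 0.0025 0.0241] [-0.0056  0.0039  0.0127]
173 [0.0627 0.0026 0.0166] [-0.0042  0.0013  0.0063]
180 [0.0635 0.0026 0.01  ] [-0.0043  0.0006  0.0051]
```

```bash
python3 - <<'E'
from plan import *
s=observe(); R=np.array(s["tool_rot"]); prev=np.array(s["position"]); f=np.cross(k,e); pe=np.arctan2(-R[2,2],R[:,2]@e)
for deg,r in ((105,.057),(120,.057),(135,.06),(150,.045),(165,.045),(173,.045),(180,.045)):
    w=world(tcp(np.radians(deg),pe,r=r)); print(deg,w-H,R.T@(w-prev)); prev=w
E
```

```text
105 [0.0033 0.0001 0.0489] [-0.0093  0.0044  0.0066]
120 [0.0174 0.0007 0.0439] [0.0047 0.0082 0.0115]
135 [0.0318 0.0013 0.0376] [0.0039 0.0084 0.0127]
150 [0.0459 0.0019 0.0321] [0.0044 0.0083 0.012 ]
165 [0.0512 0.0021 0.0215] [-0.0045  0.0033  0.0104]
173 [0.0528 0.0022 0.0154] [-0.0034  0.0011  0.0052]
180 [0.0535 0.0022 0.01  ] [-0.0035  0.0005  0.0042]
```

```bash
python3 -m jog '[[0,0,0,-0.0046,0.0022,0.0033,0],[0,0,0,-0.0046,0.0022,0.0033,0],[0,0,0,0.0016,0.0027,0.0038,0],[0,0,0,0.0016,0.0027,0.0038,0],[0,0,0,0.0016,0.0027,0.0038,0],[0,0,0,0.0013,0.0028,0.0042,0],[0,0,0,0.0013,0.0028,0.0042,0],[0,0,0,0.0013,0.0028,0.0042,0]]'
python3 -m jog '[[0,0,0,0.0015,0.0028,0.004,0],[0,0,0,0.0015,0.0028,0.004,0],[0,0,0,0.0015,0.0028,0.004,0],[0,0,0,0,0,0,0]]'
python3 - <<'E'
from plan import *
state()
a=cam("scene")["pixels"][150:270,270:400]
cv2.imwrite("pics/s6.png",cv2.resize(a,None,fx=4,fy=4)[:,:,::-1])
s=observe(); R=np.array(s["tool_rot"]); prev=np.array(s["position"]); f=np.cross(k,e); pe=np.arctan2(-R[2,2],R[:,2]@e)
for deg,r in ((150,.045),(165,.045),(173,.045),(180,.045)):
    w=world(tcp(np.radians(deg),pe,r=r)); print(deg,w-H,R.T@(w-prev)); prev=w
E
```

```text
time_s: 14.02
position: [0.6213, 0.1648, 0.1365]
tool_rot: [[0.571, 0.606, 0.554], [0.411, -0.795, 0.446], [0.71, -0.027, -0.703]]
ft_force: [-1.2, 0.4, 0.9]
grip_width: -0.0005
gripper_force: 0.5
time_s: 14.52
position: [0.6356, 0.1652, 0.1308]
tool_rot: [[0.572, 0.605, 0.554], [0.411, -0.795, 0.446], [0.71, -0.027, -0.703]]
ft_force: [-0.5, 0.0, 0.3]
grip_width: -0.0002
gripper_force: 0.0
t 14.525 pos [0.6356 0.1652 0.1308] pitch 44.7016445025152 s,z 0.045577740199562726 0.03084107615554696 F [-0.5463  0.0436  0.2946] q [-9.4734 25.9483 98.4964 59.4964 38.0222  0.6997]
150 [0.046  0.0019 0.032 ] [ 0.0014 -0.0003 -0.0002]
165 [0.0512 0.0021 0.0215] [-0.0044  0.0033  0.0104]
173 [0.0528 0.0022 0.0154] [-0.0034  0.0011  0.0052]
180 [0.0535 0.0022 0.0099] [-0.0035  0.0006  0.0042]
```

View pics/s6.png

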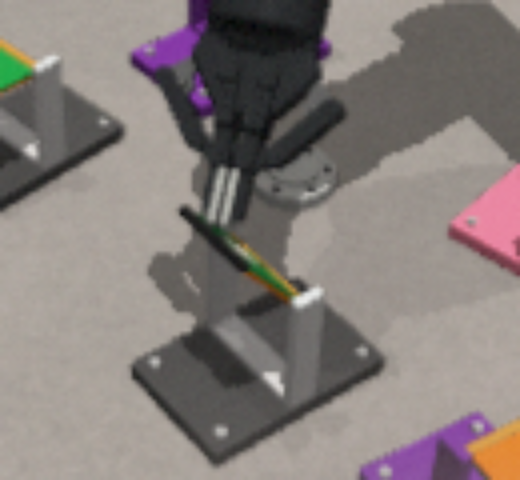

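The paddle is now near 145–150° and the stand hasn't moved. I'll lower the rest slowly, checking the force.

```bash
python3 -m jog '[[0,0,0,-0.001,0.001,0.0034,0],[0,0,0,-0.001,0.001,0.0034,0],[0,0,0,-0.001,0.001,0.0034,0],[0,0,0,-0.0017,0.0005,0.0026,0],[0,0,0,-0.0017,0.0005,0.0026,0]]'
python3 -m jog '[[0,0,0,-0.0012,0.0002,0.0014,0],[0,0,0,-0.0012,0.0002,0.0014,0]]'
python3 -m jog '[[0,0,0,-0.0011,0.0002,0.0014,0]]'
python3 - <<'E'
from plan import *
state()
E
```

```text
time_s: 15.2
position: [0.6426, 0.1663, 0.1153]
tool_rot: [[0.572, 0.606, 0.554], [0.411, -0.795, 0.446], [0.71, -0.027, -0.703]]
ft_force: [-0.3, 0.4, 1.6]
grip_width: -0.0
gripper_force: 0.6
time_s: 15.45
position: [0.643, 0.1662, 0.1118]
tool_rot: [[0.572, 0.606, 0.554], [0.411, -0.795, 0.446], [0.71, -0.027, -0.703]]
ft_force: [0.1, 1.2, 0.3]
grip_width: 0.0003
gripper_force: 0.6
time_s: 15.58
position: [0.6433, 0.1662, 0.11]
tool_rot: [[0.572, 0.606, 0.554], [0.411, -0.795, 0.446], [0.71, -0.027, -0.703]]
ft_force: [-0.3, 0.0, 2.1]
grip_width: -0.0001
gripper_force: 0.6
t 15.575 pos [0.6433 0.1662 0.11  ] pitch 44.69611958693551 s,z 0.053311858326606 0.010016351440463797 F [-0.2937  0.0418  2.1362] q [-9.1978 28.4596 98.5574 62.4772 36.5809 -2.8459]
```

```bash
for i in 1; do python3 -m jog '[[0,0,0,-0.0007,0,0.0007,0]]'|grep -E "pos|ft"; done
python3 -m jog '[[0,0,0,-0.0007,0,0.0007,0]]'|grep -E "pos|ft"
python3 - <<'E'
from plan import *
a=cam("scene")["pixels"][140:270,230:400]
cv2.imwrite("pics/s7.png",cv2.resize(a,None,fx=4,fy=4)[:,:,::-1])
E
```

```text
position: [0.6432, 0.1662, 0.109]
ft_force: [-0.1, -0.1, 1.9]
position: [0.6432, 0.1663, 0.1081]
ft_force: [1.2, -0.0, 1.1]
```

View pics/s7.png

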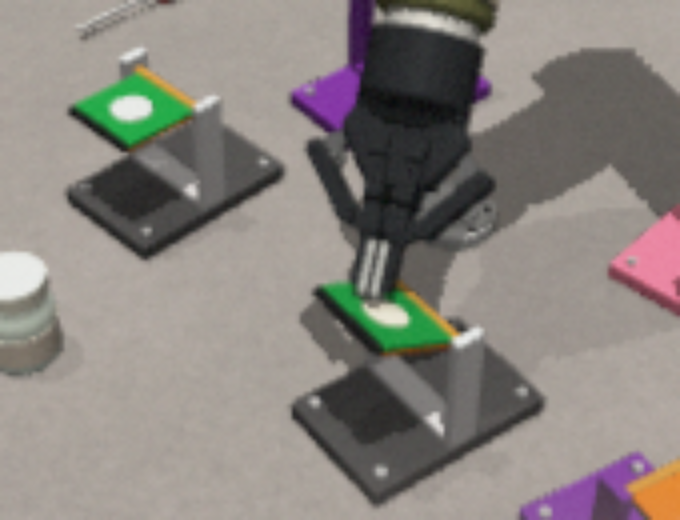

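All ten pictures are used. This one shows green up, almost level, with the paddle's far lip at about (320,290) in the crop. From here I'll rely on force and numbers.

```bash
for s in 1; do python3 -m jog '[[0,0,0,-0.0007,0,0.0007,0]]'|grep -E "pos|ft"; done
python3 -m jog '[[0,0,0,-0.0007,0,0.0007,0]]'|grep -E "pos|ft"
python3 -m jog '[[0,0,0,-0.0007,0,0.0007,0]]'|grep -E "pos|ft"
python3 - <<'E'
from h import *
import time
# wider ft sample: lip/green corner geometry in both views for open and ready paddles
for n in("scene","top"):
    d=cam(n); hsv=cv2.cvtColor(d["pixels"],cv2.COLOR_RGB2HSV); m=cv2.inRange(hsv,(50,120,60),(75,255,255))
    for c in cv2.findContours(m,0,2)[0]:
        if cv2.contourArea(c)>40: print(n,cv2.boundingRect(c),cv2.contourArea(c))
E
```

```text
position: [0.6432, 0.1663, 0.1071]
ft_force: [0.5, 0.2, 2.5]
position: [0.6432, 0.1663, 0.1061]
ft_force: [0.9, -0.7, 1.6]
position: [0.6432, 0.1663, 0.1051]
ft_force: [0.3, 0.5, 1.3]
scene (310, 211, 32, 18) 175.0
scene (249, 159, 29, 18) 255.0
top (258, 161, 23, 21) 189.0
top (354, 152, 25, 24) 403.0
```

```bash
python3 -m jog '[[0,0,0,-0.0007,0,0.0007,0]]'|grep -E "pos|ft"
python3 -m jog '[[0,0,0,-0.0007,0,0.0007,0]]'|grep -E "pos|ft"
python3 -m jog '[[0,0,0,-0.0007,0,0.0007,0]]'|grep -E "pos|ft"
python3 -m jog '[[0,0,0,0,0,0,0]]'|grep -E "pos|ft"
```

```text
position: [0.6432, 0.1664, 0.1042]
ft_force: [0.8, 0.6, 1.2]
position: [0.6432, 0.1664, 0.1031]
ft_force: [1.0, 0.6, 0.9]
position: [0.6431, 0.1664, 0.1021]
ft_force: [0.3, -0.3, 2.5]
position: [0.643, 0.1664, 0.102]
ft_force: [0.5, 0.1, 1.9]
```

```bash
python3 -m jog '[[0,0,0,-0.0007,0,0.0007,0]]'|grep -E "pos|ft"
python3 -m jog '[[0,0,0,-0.0007,0,0.0007,0]]'|grep -E "pos|ft"
python3 -m jog '[[0,0,0,0,0,0,0]]'|grep -E "pos|ft"
python3 - <<'E'
from plan import *
d=cam("scene"); f=np.cross(k,e); hsv=cv2.cvtColor(d["pixels"],cv2.COLOR_RGB2HSV); m=cv2.inRange(hsv,(45,90,40),(80,255,255))[205:240,300:350]
ys,xs=np.nonzero(m); xs+=300; ys+=205
print("green left",xs.min(),ys[xs==xs.min()],"bottom",ys.max(),xs[ys==ys.max()])
for deg in (160,170,180):
    th=np.radians(deg); u=-np.cos(th)*e+np.sin(th)*k; n=-(np.sin(th)*e+np.cos(th)*k)*-1
    up=np.cos(th)*e*0+0; top=-(np.sin(th)*e+np.cos(th)*k)
    print(deg,proj(d,[H+.066*u+.003*top-.035*f,H+.066*u+.003*top+.035*f]).round(1).tolist())
E
```

```text
position: [0.6432, 0.1664, 0.1012]
ft_force: [-0.8, -0.1, 2.5]
position: [0.6431, 0.1665, 0.1001]
ft_force: [1.5, 0.2, 1.6]
position: [0.643, 0.1665, 0.1]
ft_force: [0.5, -0.2, 1.4]
green left 309 [215 216] bottom 231 [324 325]
160 [[308.9, 212.4], [325.3, 228.3]]
170 [[307.8, 215.9], [324.1, 231.9]]
180 [[307.4, 219.3], [323.5, 235.3]]
```

```bash
python3 - <<'E'
from plan import *
d=cam("scene"); print("tcp px then/now",proj(d,[[.6432,.1663,.1081],[.643,.1665,.100]]))
t=cam("top"); 
# ready paddle (3.1 rad) as reference: green contour corners, both flags
for n,dd,b0,b1 in(("scene",d,(205,240,300,350),(150,185,240,285)),("top",t,(150,195,245,290),(145,185,345,390))):
  for nm,(y0,y1,x0,x1) in(("open",b0),("ready",b1)):
    hsv=cv2.cvtColor(dd["pixels"],cv2.COLOR_RGB2HSV)[y0:y1,x0:x1]; m=cv2.inRange(hsv,(45,90,40),(80,255,255))
    c=cv2.convexHull(np.vstack([q for q in cv2.findContours(m,0,2)[0] if cv2.contourArea(q)>8])); print(n,nm,(cv2.approxPolyDP(c,2.5,True).reshape(-1,2)+[x0,y0]).tolist())
hs=cv2.cvtColor(d["pixels"],cv2.COLOR_RGB2HSV)
E
```

```text
tcp px then/now [[319.2957 223.709 ]
 [319.3401 225.9395]]
scene open [[342, 225], [323, 231], [309, 215], [330, 213]]
scene ready [[277, 168], [261, 176], [248, 167], [263, 158]]
top open [[279, 160], [281, 169], [267, 181], [259, 181], [258, 161]]
top ready [[374, 152], [379, 171], [358, 175], [354, 156]]
```

```bash
python3 - <<'E'
from plan import *
s=observe(); print(s["grip_width"],s["position"])
R=np.array(s["tool_rot"]); P=np.array(s["position"])
d=cam("scene")
print("s2 tip",proj(d,[[.4764,.1084,.0871]]),"vs",cv2.__version__, "s1",proj(d,[[.4834,.1814,.1236]]), "s5", proj(d,[[.6018,.1637,.137]]))
print("axis",proj(d,[P-R[:,2]*x for x in(0,.01,.02,.03,.05)]))
g=cv2.cvtColor(d["pixels"],cv2.COLOR_RGB2GRAY)
for y in range(196,228): print(y,g[y,312:340].tolist())
E
```

```text
-2.9494340621399653e-05 [0.643  0.1665 0.1001]
s2 tip [[355.563  194.3988]] vs 4.12.0 s1 [[371.4578 199.9605]] s5 [[332.2495 208.9045]]
axis [[319.3334 225.917 ]
 [320.1859 222.1298]
 [321.0373 218.3475]
 [321.8877 214.5701]
 [323.5851 207.0301]]
196 [166, 158, 91, 45, 48, 42, 29, 46, 48, 48, 46, 48, 46, 28, 42, 50, 48, 45, 45, 42, 24, 34, 70, 88, 56, 43, 46, 46]
197 [165, 161, 144, 71, 45, 41, 39, 45, 44, 43, 46, 44, 44, 26, 39, 44, 44, 49, 45, 37, 31, 43, 59, 57, 44, 43, 46, 47]
198 [162, 167, 161, 140, 88, 68, 44, 45, 41, 48, 48, 48, 43, 32, 44, 48, 47, 44, 45, 33, 38, 41, 48, 49, 44, 44, 45, 40]
199 [166, 165, 169, 153, 96, 91, 84, 55, 36, 38, 42, 46, 43, 26, 34, 48, 47, 46, 43, 30, 46, 50, 45, 47, 45, 46, 49, 40]
200 [166, 166, 168, 161, 143, 97, 97, 81, 36, 39, 45, 41, 33, 28, 44, 41, 46, 45, 39, 38, 47, 42, 45, 43, 47, 39, 30, 33]
201 [167, 167, 168, 166, 162, 146, 98, 87, 42, 27, 35, 30, 39, 23, 39, 46, 46, 46, 29, 44, 45, 42, 35, 38, 31, 23, 23, 51]
202 [168, 166, 165, 166, 165, 163, 144, 88, 43, 64, 138, 150, 68, 64, 61, 58, 37, 40, 40, 33, 33, 41, 52, 58, 65, 51, 61, 87]
2
[... 2647 characters left out ...]
7, 116, 115, 120, 121]
223 [56, 21, 26, 36, 54, 92, 119, 119, 116, 124, 149, 176, 195, 218, 222, 220, 218, 193, 161, 125, 118, 119, 119, 116, 115, 119, 120, 117]
224 [87, 59, 21, 32, 33, 58, 91, 118, 115, 117, 119, 122, 138, 154, 155, 156, 154, 138, 115, 119, 116, 121, 118, 117, 115, 117, 118, 115]
225 [97, 89, 59, 19, 31, 35, 57, 95, 115, 116, 116, 115, 115, 115, 116, 113, 118, 119, 115, 115, 114, 113, 115, 116, 118, 115, 116, 118]
226 [93, 94, 89, 61, 19, 28, 36, 58, 94, 117, 118, 113, 116, 117, 117, 115, 118, 118, 116, 113, 112, 117, 117, 121, 117, 110, 99, 88]
227 [95, 99, 97, 88, 58, 15, 28, 40, 59, 94, 118, 117, 117, 113, 116, 116, 119, 119, 116, 117, 120, 116, 116, 94, 93, 84, 74, 77]
```

The calibration check shows the real tips sit about 24 mm behind the reported TCP. The hand therefore rides lower over the cheek than planned, so I'll lift off and finish with a near-vertical tool.

```bash
python3 -m jog '[[0,0,0,0.015,0,-0.015,0],[0,0,0,0.02,0,-0.02,0],[0,0,0,0.03,0,-0.03,0],[0,-0.15,0,0.01,0,-0.01,0],[0,-0.15,0,0,0,0,0],[0,-0.15,0,0,0,0,0],[0,-0.15,0,0,0,0,0],[0,-0.15,0,0,0,0,0],[0,0,0,0,0,0,0]]'
python3 - <<'E'
from plan import *
state(); s=observe(); R=np.array(s["tool_rot"])
print(R.T@(np.array([.640,.166,.16])-np.array(s["position"])), R.T@np.array([0,0,-1.]))
E
```

```text
time_s: 18.55
position: [0.645, 0.1659, 0.2037]
tool_rot: [[0.792, 0.61, 0.023], [0.608, -0.792, 0.055], [0.052, -0.03, -0.998]]
ft_force: [0.1, 0.2, -0.8]
grip_width: -0.0003
gripper_force: 0.0
t 18.55 pos [0.645  0.1659 0.2037] pitch 86.56321039616984 s,z 0.055066533350347543 0.10370022621947297 F [ 0.0525  0.1769 -0.8406] q [ 2.9221 32.9616 55.7123  3.0974 89.8363 55.4238]
[-0.0062 -0.0019  0.0435] [-0.0521  0.0297  0.9982]
```

```bash
python3 -m jog '[[0,0,0,-0.001,0.001,0.025,0],[0,0,0,-0.001,0.001,0.025,0],[0,0,0,-0.001,0.001,0.025,0],[0,0,0,0,0,0.003,0]]' | grep -E "pos|ft"
python3 -m jog '[[0,0,0,0,0,0.003,0],[0,0,0,0,0,0.003,0]]' | grep -E "pos|ft"
python3 -m jog '[[0,0,0,0,0,0.003,0],[0,0,0,0,0,0.003,0]]' | grep -E "pos|ft"
python3 -m jog '[[0,0,0,0,0,0.003,0],[0,0,0,0,0,0.003,0]]' | grep -E "pos|ft"
```

```text
position: [0.6443, 0.1643, 0.1253]
ft_force: [0.9, 0.1, 0.6]
position: [0.6462, 0.1651, 0.1219]
ft_force: [0.3, 0.2, 0.2]
position: [0.6461, 0.1655, 0.115]
ft_force: [-0.3, -0.7, 0.3]
position: [0.6461, 0.1659, 0.1087]
ft_force: [0.5, -1.0, -0.1]
```

```bash
python3 -m jog '[[0,0,0,0,0,0.003,0],[0,0,0,0,0,0.003,0]]' | grep -E "pos|ft"
python3 -m jog '[[0,0,0,0,0,0.002,0],[0,0,0,0,0,0.002,0]]' | grep -E "pos|ft"
python3 -m jog '[[0,0,0,0,0,0.002,0]]' | grep -E "pos|ft"
python3 -m jog '[[0,0,0,0,0,0.002,0]]' | grep -E "pos|ft"
```

```text
position: [0.6463, 0.1661, 0.1027]
ft_force: [0.0, 0.4, 0.5]
position: [0.6464, 0.1664, 0.0988]
ft_force: [0.2, -0.2, -0.2]
position: [0.6464, 0.1665, 0.0969]
ft_force: [0.6, 0.0, 0.1]
position: [0.6465, 0.1666, 0.0949]
ft_force: [-0.7, -0.7, 0.1]
```

```bash
python3 -m jog '[[0,0,0,0,0,0.002,0],[0,0,0,0,0,0.002,0]]' | grep -E "pos|ft"
python3 -m jog '[[0,0,0,0,0,0.0015,0],[0,0,0,0,0,0.0015,0]]' | grep -E "pos|ft"
python3 -m jog '[[0,0,0,0,0,0.0015,0],[0,0,0,0,0,0.0015,0]]' | grep -E "pos|ft"
python3 -m jog '[[0,0,0,0,0,0.001,0]]' | grep -E "pos|ft"
python3 - <<'E'
from plan import *
d=cam("scene"); state()
hsv=cv2.cvtColor(d["pixels"],cv2.COLOR_RGB2HSV)[205:240,300:350]; m=cv2.inRange(hsv,(45,90,40),(80,255,255))
c=cv2.convexHull(np.vstack([q for q in cv2.findContours(m,0,2)[0] if cv2.contourArea(q)>8])); print((cv2.approxPolyDP(c,2.5,True).reshape(-1,2)+[300,205]).tolist())
E
```

```text
position: [0.6466, 0.1668, 0.091]
ft_force: [-0.6, -0.0, 0.9]
position: [0.6467, 0.167, 0.088]
ft_force: [0.4, -0.2, 0.6]
position: [0.6468, 0.1671, 0.0849]
ft_force: [0.8, -0.6, 0.5]
position: [0.6467, 0.1672, 0.0839]
ft_force: [-0.0, -0.5, 1.4]
t 21.475 pos [0.6467 0.1672 0.0838] pitch 86.5648511836464 s,z 0.05677164352156195 -0.0161732729492359 F [ 0.2108 -0.9557 -0.2845] q [ 3.0403 38.2261 65.9933  3.194  74.2705 54.7911]
[[341, 226], [323, 234], [308, 218], [331, 214]]
```

```bash
python3 -m jog '[[0,0,0,0,0,0.001,0]]' | grep -E "pos|ft"
python3 -m jog '[[0,0,0,0,0,0.001,0]]' | grep -E "pos|ft"
python3 -m jog '[[0,0,0,0,0,0.001,0]]' | grep -E "pos|ft"
python3 -m jog '[[0,0,0,0,0,0,0]]' | grep -E "pos|ft"
```

```text
position: [0.6468, 0.1672, 0.083]
ft_force: [0.7, -1.0, 1.5]
position: [0.6468, 0.1673, 0.082]
ft_force: [1.2, -0.6, 1.5]
position: [0.6468, 0.1673, 0.081]
ft_force: [-0.1, -0.1, 1.0]
position: [0.6467, 0.1674, 0.0809]
ft_force: [0.7, -0.8, 0.8]
```

```bash
python3 -m jog '[[0,0,0,0,0,0.001,0]]' | grep -E "pos|ft"
python3 -m jog '[[0,0,0,0,0,0.001,0]]' | grep -E "pos|ft"
python3 -m jog '[[0,0,0,0,0,0,0]]' | grep -E "pos|ft"
python3 - <<'E'
from plan import *
d=cam("scene")
hsv=cv2.cvtColor(d["pixels"],cv2.COLOR_RGB2HSV)[205:240,300:350]; m=cv2.inRange(hsv,(45,90,40),(80,255,255))
c=cv2.convexHull(np.vstack([q for q in cv2.findContours(m,0,2)[0] if cv2.contourArea(q)>8])); print((cv2.approxPolyDP(c,2.5,True).reshape(-1,2)+[300,205]).tolist())
E
```

```text
position: [0.6468, 0.1674, 0.08]
ft_force: [-0.1, -0.8, 1.6]
position: [0.6469, 0.1674, 0.079]
ft_force: [-0.7, -0.1, 1.0]
position: [0.6468, 0.1675, 0.0789]
ft_force: [1.1, -0.1, 0.2]
[[341, 226], [322, 235], [308, 220], [332, 216]]
```

```bash
python3 -m jog '[[0,0,0,0,0,0.001,0]]' | grep -E "pos|ft"
python3 -m jog '[[0,0,0,0,0,0.0007,0]]' | grep -E "pos|ft"
python3 -m jog '[[0,0,0,0,0,0.0005,0]]' | grep -E "pos|ft"
python3 -m jog '[[0,0,0,0,0,0,0]]' | grep -E "pos|ft"
```

```text
position: [0.6469, 0.1675, 0.0781]
ft_force: [-1.3, -0.3, 5.6]
position: [0.6469, 0.1675, 0.0781]
ft_force: [-2.9, -0.6, 7.7]
position: [0.6469, 0.1675, 0.078]
ft_force: [-4.0, -2.2, 8.8]
position: [0.6469, 0.1675, 0.078]
ft_force: [-3.7, -1.1, 8.2]
```

The force rise at the stop shows the paddle is fully down. I'll lift away and check.

```bash
python3 -m jog '[[0,0,0,0,0,-0.004,0],[0,0,0,0,0,-0.02,0],[0,0,0,0,0,-0.04,0],[0,0,0,0,0,-0.05,0],[0,0,0,0,0,-0.05,0],[0,0,0,0,0,0,0],[0,0,0,0,0,0,0]]' | grep -E "pos|ft"
python3 - <<'E'
from plan import *
state()
d=cam("scene"); t=cam("top")
for n,dd,b0 in(("scene",d,(205,240,300,350)),("ready",d,(150,185,240,285)),("top",t,(150,195,245,290))):
    y0,y1,x0,x1=b0
    hsv=cv2.cvtColor(dd["pixels"],cv2.COLOR_RGB2HSV)[y0:y1,x0:x1]; m=cv2.inRange(hsv,(45,90,40),(80,255,255))
    c=cv2.convexHull(np.vstack([q for q in cv2.findContours(m,0,2)[0] if cv2.contourArea(q)>8])); print(n,(cv2.approxPolyDP(c,2.5,True).reshape(-1,2)+[x0,y0]).tolist())
a=cv2.imread("pics/scene0.png").astype(int)[232:262,298:335]; b=d["pixels"][:,:,::-1].astype(int)[232:262,298:335]
print("base plate front diff px",(abs(a-b).max(2)>40).sum())
for nm,(y0,y1,x0,x1) in dict(jar=(200,238,218,250),flange=(183,204,328,360),driver=(120,155,245,295),green=(150,205,240,302)).items():
    A=cv2.imread("pics/scene0.png").astype(int)[y0:y1,x0:x1]; B=d["pixels"][:,:,::-1].astype(int)[y0:y1,x0:x1]; print(nm,(abs(A-B).max(2)>40).sum())
E
```

```text
position: [0.6426, 0.1586, 0.2394]
ft_force: [0.3, -0.2, -1.1]
t 23.775 pos [0.6426 0.1586 0.2394] pitch 86.60303975007827 s,z 0.05230155735505412 0.1394052461507823 F [ 0.3185 -0.153  -1.0934] q [ 2.2941 31.655  52.3317  3.1076 94.6115 55.1581]
scene [[327, 211], [341, 226], [323, 236], [308, 219]]
ready [[277, 168], [261, 176], [249, 166], [263, 158]]
top [[278, 161], [278, 164], [259, 164], [260, 161]]
base plate front diff px 154
jar 0
flange 475
driver 17
green 4
```

```bash
python3 -c "
from rig import job; print(job.close_job())"
```

```text
the job is handed in; nothing more can be done
None
```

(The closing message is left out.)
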